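Snap the cleaned knob back onto the hob

TASK

One control knob of the hob was taken off for cleaning and stands on the worktop: put it on the bare spindle, press it down until it clicks, and keep pressing after the click until its skirt is fully home on the glass. Finish while still holding it down with a firm push of about 10 N; do not let go. Leave the jar and the mug where they are.

Things in the scene. Friction and masses are not known exactly. Their poses are not given: they have to be found in the camera images.
- knob: loose steel-coloured hob knob, about 60 g, standing on the worktop left of the hob. Round skirt 46 mm across, 24 mm high, flat on top, from which rises a grip bar 40 mm long (its x), 12 mm thick (its y), 20 mm tall: 44 mm in all. Origin: centre of the underside, z up. Slot in the underside: 22 mm (x) by 10 mm (y), 20 mm deep. It fits with the bar along the spindle's x axis, either way round
- spindle: bare brass spindle standing up from the hob's glass, fixed, does not turn: a blade 14 mm long (its x, along the hob's depth) by 8 mm thick (its y), 18 mm high, top edge rounded across the thickness. It stands left or right of the fitted knob, 120 mm from it. Origin: on its axis at the glass surface, z up. The knob is home when its origin meets this one
- spindle_tip (a point): top of the spindle's axis, 18 mm over the glass. A sprung ball in each narrow end of the spindle resists the knob: they meet 9 to 10 mm above home, the push rises to 6 to 12 N some 3.5 mm above home, then drops suddenly to nothing or a slight pull (the click); after it the knob moves freely down to the stiff glass
- fitted_knob: an equal knob already fitted on the hob's other spindle, fixed. Origin: centre of its underside, on the glass
- hob: gas hob, black glass 510 mm (x) by 290 mm (y), 8 mm thick, fixed on the worktop. Origin: centre of its underside; -x is its front, where the two knob places are, 190 mm in front of the centre and 60 mm to either side. Pan supports, 48 mm above the worktop and 85 mm in radius, lie 45 mm in front of and 140 mm behind the centre; a pan 85 mm high stands on the rear one
- jar: small amber glass jar with a steel cap, 50 mm across, 68 mm high, on the worktop. Origin: centre of its underside
- mug: mug 72 mm across and 72 mm high, handle on its +y side, on the worktop. Origin: centre of its underside
Mind the look-alikes: they are no part of the job. Leave any brown look-alike of the knob alone.

How it is judged:
By the outcome, as a careful person would: the job done as asked, in the order asked, and still so for the second after the job is handed in, while the arm keeps its last pose, push and grip.
It also fails if it takes over 51 s, if anything falls off the work surface, if the arm or the gripper's body presses on something with over 40 N, if the wrist force passes 120 N, or if a joint passes its speed limit or range.

ROBOT

A 6-joint arm with a two-finger parallel gripper is mounted at the origin on the work surface. World frame = base frame: x ahead of the robot, y to its left, z up, the work surface at z = 0. Lengths are in m, angles in rad, forces in N, time in s.
With the tool pointing down it reaches from about 0.35 to 0.975 m from the base axis. Payload 4.9 kg.
Tool frame: the origin (TCP) lies on the front face of the gripper's body, between the roots of the fingers; the fingertips stand 73 mm ahead of it and the grasp point (between the pads) lies 54 mm ahead of it; z points along the fingers, y is the line along which they close (so a half turn about z gives the same grasp; the last joint's range is limited). The gripper opens to 85 mm and grips with 20 to 120 N. Pads are 22 mm wide; open, the fingers measure 114 mm over their backs; the gripper's body (76 mm by 85 mm) begins 54 mm behind the grasp point. The pads swing forward as they close: fully open they stand 13 mm farther back than shut.
Start: joints at [-1.378, 0.053, 1.613, -0, 1.476, -0.119], TCP at [0.192, -0.595, 0.304] pointing down, gripper open.
Joint ranges: [-3.01, 3.01], [-1.01, 2.22], [0.06, 2.58], [-1.02, 4.17], [0.09, 2.62], [-3.14, 3.14]. Speed limits (rad/s): [2.57, 2.57, 3.14, 3.14, 3.14, 3.14].

INTERFACE

Orientations are given as a rotation vector (axis times angle).
In Python, from station import status, imaging, order gives the robot as it stands.
- The arm moves only by the tool arm_command, never from a script. Its argument "increments" is a list of rows, each an object with "slide": the shift along the tool's x, y, z in m, a list of three; "spin": the turn about the tool's z in degrees; "gripper": the opening, from -1 (shut) to 1 (fully open). In form: [{"slide": [x, y, z], "spin": spin, "gripper": gripper}, ...]. A call has 1 to 8 rows; each row is the pose to reach, as a shift and turn from the pose commanded when the call began, along the tool's axes at that moment; what a row does not reach only later rows make up. A row lasts 1/12 s, in which the tool goes at most 41.7 mm and 7.16 degrees, less where a joint would pass 70% of its speed; a pose out of reach is approached as far as the arm can. A call with a gripper value outside its range is refused whole. The fingers move at their own pace and stop on an object; "newtons" is the grip in N (left out, the last holds). Time passes only in rows, so rows that repeat a pose let the fingers close. It gives the time, the measured TCP pose, the force, the opening and the grip force at its end, in the units of the state.
- status.get_obs(): the state, without advancing time (a new reading comes with each control period).
- imaging.get_image(name): name is "scene" or "side" or "wrist"; returns a dict with "frame" (384x512x3 uint8, red, green, blue), "vfov" (degrees; the focal length in pixels is half the picture's height over the tangent of half this angle, whatever the lens; pixels are square), "cx", "cy" (the principal point, pixels), "view" (4x4, takes a point from world to camera coordinates); the wrist camera has in their place "mount" (4x4, takes a point from camera to tool coordinates, whose origin is the TCP and whose axes are the flange's). Camera axes: x right, y up, looking along -z (the intrinsics and any distortion apply to the point x, -y, -z); pixel columns grow to the right and rows downward; lengths in m; the calibration is good to about 2 mm. The wrist camera is an equidistant fisheye: a pixel r from the principal point sees the ray r / f radians off the axis. A picture is of the moment at which its call begins: read the wrist's pose just before it. There is no depth.
- order.finish_job(): hands the job in; it is judged then, once.
The state is a dict: "t": time; "q": joint angles; "dq": joint speeds; "effort": joint torques, N m; "tool_pos": TCP position; "tool_rot": TCP orientation; "contact_force": force on the tool from outside, world axes, zero at the start; "wrist_torque": the same for the moment, N m; "opening": finger opening in m; "grip_force": force on a finger pad.
Only numpy, scipy, OpenCV 4.12 (cv2) and the standard library are available. Lean on these libraries where they do the work, as an engineer would, in place of code of your own. Each camera call takes 0.05 s, during which the arm holds its last target. There are 200 camera calls.

## Working session

There is one attempt and no reset: what is moved stays moved. The work goes in short steps, Python scripts to look and compute and a tool call to move; the robot and the scene stay as the last step left them, time stands still between calls to the robot, and variables do not carry over. Pictures are saved under pics/ and viewed, at most 10 in all, crops included, and the job is handed in when it is done.

Besides the shell and the picture viewer there is one more tool, called after "Call:" in YAML: its name, and indented under it one key for each argument. arm_command: Moves the arm, as the interface text tells. Its arguments: {"type":"object","properties":{"increments":{"type":"array","items":{"type":"object","properties":{"slide":{"type":"array","items":{"type":"number"}},"spin":{"type":"number"},"gripper":{"type":"number"}}}},"newtons":{"type":"number"}},"required":["increments"]}

```bash
mkdir -p pics; ls; python3 - <<'E'
from station import status, imaging
import cv2,numpy as np
o=status.get_obs()
print(o['t'],o['tool_pos'],o['tool_rot'],o['opening'],o['contact_force'])
ims=[]
for n in ['scene','side']:
    d=imaging.get_image(n); cv2.imwrite(f'pics/{n}0.png',d['frame'][...,::-1]); print(n,{k:d[k] for k in d if k!='frame'})
    np.savez(f'{n}0.npz',**d)
o=status.get_obs()
d=imaging.get_image('wrist'); cv2.imwrite('pics/wrist0.png',d['frame'][...,::-1]); print({k:d[k] for k in d if k!='frame'})
np.savez('wrist0.npz',**d,pos=o['tool_pos'],rot=o['tool_rot'])
E
```

```text
pics
0.0 [ 0.19163751 -0.59438127  0.30264412] [-3.10141924e+00 -4.87493276e-01  1.22028433e-04] 0.08526509561756372 [-0.69028344  0.59203597 -0.62172522]
scene {'vfov': 46.92683165757225, 'cx': 258.64983187607436, 'cy': 188.10241307299611, 'view': array([[ 0.2012031 ,  0.97952954,  0.00626042, -0.27816785],
       [-0.73962448,  0.14772817,  0.65660644,  0.35673657],
       [ 0.64224056, -0.13674161,  0.75420739, -1.32648657],
       [ 0.        ,  0.        ,  0.        ,  1.        ]])}
side {'vfov': 50.51396968463697, 'cx': 256.7923329085871, 'cy': 192.55641582526818, 'view': array([[ 0.96844923, -0.2491793 ,  0.00397106, -0.50202541],
       [ 0.17723118,  0.69984627,  0.69195687, -0.22833781],
       [-0.17520045, -0.6694213 ,  0.72192792, -0.86178507],
       [ 0.        ,  0.        ,  0.        ,  1.        ]])}
{'vfov': 65.70646984690485, 'cx': 252.1018469939834, 'cy': 190.05698879329339, 'mount': array([[ 7.89561140e-04,  9.44257033e-01,  3.29208190e-01,
         8.50377228e-02],
       [ 9.99999316e-01, -1.02949176e-03,  5.54494818e-04,
         9.35717087e-04],
       [ 8.62502751e-04,  3.29207527e-01, -9.44257200e-01,
        -7.00377190e-02],
       [ 0.00000000e+00,  0.00000000e+00,  0.00000000e+00,
         1.00000000e+00]])}
```

View pics/scene0.png

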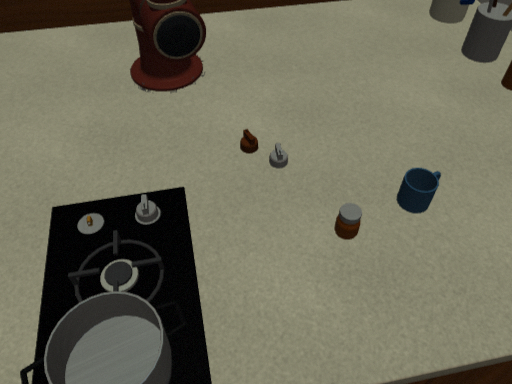

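View pics/side0.png

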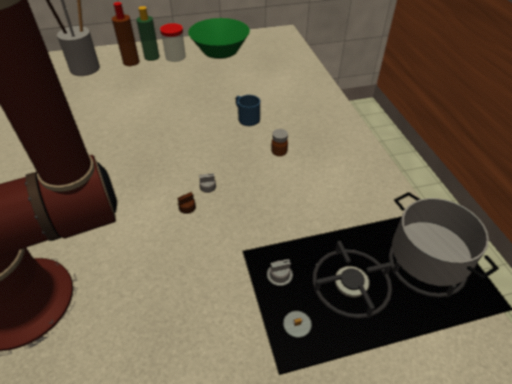

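The scene view shows two candidates for the loose knob: a brown one at (249,144) and a steel one at (279,158). The steel one fits the description. The fitted knob is at (147,212) and the bare spindle, on a pale disc, at (91,222). In the side view the steel knob is at (207,183), the brown one at (187,203), the fitted knob at (280,272) and the spindle at (297,323).

```bash
cat > h.py <<'E'
import numpy as np,cv2
from scipy.spatial.transform import Rotation as R
def load(f): return dict(np.load(f))
def ray(d,u,v):
    f=d['frame'].shape[0]/2/np.tan(np.radians(float(d['vfov']))/2)
    x,y=(u-float(d['cx'])),(v-float(d['cy']))
    if 'mount' in d:
        r=np.hypot(x,y);th=r/f;s=np.sin(th)/max(r,1e-9)
        c=np.array([x*s,-y*s,-np.cos(th)])
        T=np.eye(4);T[:3,:3]=R.from_rotvec(d['rot']).as_matrix();T[:3,3]=d['pos'];T=T@d['mount']
    else:
        c=np.array([x/f,-y/f,-1]);T=np.linalg.inv(d['view'])
    return T[:3,3],T[:3,:3]@(c/np.linalg.norm(c))
def onz(d,u,v,z):
    o,k=ray(d,u,v);return o+k*(z-o[2])/k[2]
def tri(a,b):
    (o1,k1),(o2,k2)=a,b
    s=np.linalg.lstsq(np.c_[k1,-k2],o2-o1,rcond=None)[0]
    p,q=o1+k1*s[0],o2+k2*s[1];return (p+q)/2,np.linalg.norm(p-q)
def proj(d,p):
    f=d['frame'].shape[0]/2/np.tan(np.radians(float(d['vfov']))/2)
    if 'mount' in d:
        T=np.eye(4);T[:3,:3]=R.from_rotvec(d['rot']).as_matrix();T[:3,3]=d['pos'];T=T@d['mount']
        c=(np.linalg.inv(T)@np.r_[p,1])[:3];x,y,z=c[0],-c[1],-c[2]
        r=np.hypot(x,y);th=np.arctan2(r,z);return np.array([d['cx']+f*th*x/r,d['cy']+f*th*y/r])
    c=(d['view']@np.r_[p,1])[:3];return np.array([d['cx']-f*c[0]/c[2],d['cy']+f*c[1]/c[2]])
E
python3 - <<'E'
from h import *
s,e,w=load('scene0.npz'),load('side0.npz'),load('wrist0.npz')
for n,a,b in [('knob',(279,156),(207,183)),('brown',(249,144),(187,203)),('fit',(147,212),(280,272)),('spin',(91,222),(297,323)),('jar cap',(349,212),(280,135)),('hobcorner',(183,188),(245,253))]:
    print(n,*[x.round(3) if i==0 else round(x,4) for i,x in enumerate(tri(ray(s,*a),ray(e,*b)))])
def crop(d,u,v,h):
    return cv2.resize(d['frame'][v-h:v+h,u-h:u+h,::-1],(380,290) if 0 else (290,290),interpolation=cv2.INTER_CUBIC)
a=np.hstack([crop(s,266,152,28),crop(e,198,192,28)]);b=np.hstack([crop(s,115,215,40),crop(e,288,295,50)])
cv2.imwrite('pics/crops.png',np.vstack([a,b]))
E
```

```text
knob [0.441 0.242 0.013] 0.0059
brown [0.38  0.181 0.011] 0.0004
fit [ 0.551 -0.076  0.014] 0.0031
spin [ 0.55  -0.195  0.008] 0.0048
jar cap [0.67  0.331 0.061] 0.0035
hobcorner [0.488 0.004 0.001] 0.0081
```

View pics/wrist0.png

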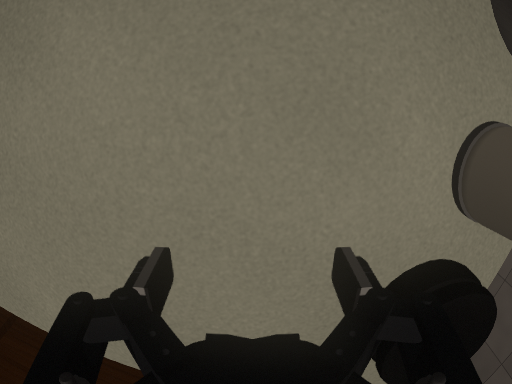

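View pics/crops.png

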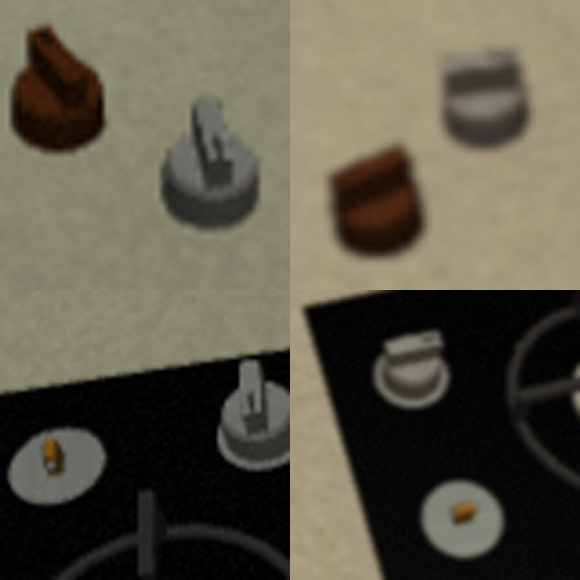

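The steel knob is confirmed, standing upright with its bar roughly along world x. The spindle is on the pale disc at the front right of the hob. I'll fly over the spindle first for a wrist view, then go on to the knob.

```bash
cat >> h.py <<'E'
def slide(o,p,yaw=None):
    """tool-frame shift to world TCP p; spin to bring tool x to world yaw (deg)"""
    M=R.from_rotvec(o['tool_rot']).as_matrix();s=M.T@(np.array(p)-o['tool_pos'])
    y0=np.degrees(np.arctan2(M[1,0],M[0,0]))
    return s.round(4),None if yaw is None else round(-((yaw-y0+180)%360-180),2),y0
E
python3 - <<'E'
from h import *
from station import status
s,e=load('scene0.npz'),load('side0.npz')
def ang(p,q): return np.degrees(np.arctan2(*(q-p)[[1,0]])),np.linalg.norm(q-p),(p+q)/2
print(ang(onz(s,279.9,154.5,.044),onz(s,278.2,142.9,.044)))
print(ang(onz(e,199.3,175,.044),onz(e,214,174,.044)))
o=status.get_obs()
print(slide(o,(.50,-.2,.25),0))
E
```

```text
(np.float64(172.49599673104547), np.float64(0.03932710226329474), array([0.44399535, 0.24149528, 0.044     ]))
(np.float64(-8.521367326417984), np.float64(0.038398684629928216), array([0.44371501, 0.23805095, 0.044     ]))
(array([ 0.4145, -0.2808,  0.0535]), np.float64(17.87), np.float64(17.865792010211788))
```

Call:
arm_command:
  increments:
    - {"slide":[0.4145,-0.2808,0.0535],"spin":17.9,"gripper":1}
    - {"slide":[0.4145,-0.2808,0.0535],"spin":17.9,"gripper":1}
    - {"slide":[0.4145,-0.2808,0.0535],"spin":17.9,"gripper":1}
    - {"slide":[0.4145,-0.2808,0.0535],"spin":17.9,"gripper":1}
    - {"slide":[0.4145,-0.2808,0.0535],"spin":17.9,"gripper":1}
    - {"slide":[0.4145,-0.2808,0.0535],"spin":17.9,"gripper":1}
    - {"slide":[0.4145,-0.2808,0.0535],"spin":17.9,"gripper":1}
    - {"slide":[0.4145,-0.2808,0.0535],"spin":17.9,"gripper":1}

```text
t: 0.82
tool_pos: [0.3966, -0.3318, 0.2681]
tool_rot: [-3.142, 0.002, -0.0]
contact_force: [0.6, -0.3, 0.4]
opening: 0.0857
grip_force: 0.0
```

```bash
python3 - <<'E'
from h import *
from station import status
print(slide(status.get_obs(),(.50,-.2,.25),0))
E
```

```text
(array([ 0.1033, -0.1319,  0.0181]), np.float64(-0.06), np.float64(-0.05781959159266303))
```

Call:
arm_command:
  increments:
    - {"slide":[0.1,-0.13,0.018],"spin":0,"gripper":1}
    - {"slide":[0.1,-0.13,0.018],"spin":0,"gripper":1}
    - {"slide":[0.1,-0.13,0.018],"spin":0,"gripper":1}
    - {"slide":[0.1,-0.13,0.018],"spin":0,"gripper":1}
    - {"slide":[0.1,-0.13,0.018],"spin":0,"gripper":1}
    - {"slide":[0.1,-0.13,0.018],"spin":0,"gripper":1}

```text
t: 1.32
tool_pos: [0.4965, -0.2018, 0.2497]
tool_rot: [-3.141, -0.006, 0.002]
contact_force: [0.7, -0.2, 0.0]
opening: 0.0853
grip_force: 0.0
```

```bash
cat >> h.py <<'E'
def shot(name):
    from station import status,imaging
    o=status.get_obs();d=imaging.get_image('wrist');d.update(pos=o['tool_pos'],rot=o['tool_rot'])
    np.savez(name+'.npz',**d);cv2.imwrite('pics/'+name+'.png',d['frame'][...,::-1]);return o,d
E
python3 - <<'E'
from h import *
o,d=shot('wrist1');print(o['t'],o['tool_pos'],o['dq'].round(3))
print(slide(o,(.43,.23,.25),-8))
E
```

```text
1.3167 [ 0.49654354 -0.20184612  0.24969104] [-0.056 -0.013 -0.002 -0.011  0.002 -0.006]
(array([-0.065 , -0.4321,  0.    ]), np.float64(8.2), np.float64(0.20173198289625788))
```

View pics/wrist1.png

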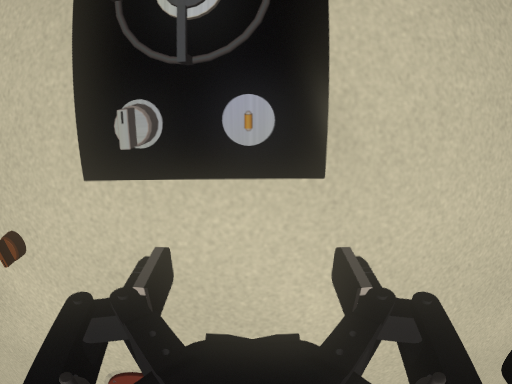

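The wrist view is clear: the brass spindle is at (248,121) at the centre of the pale disc, the fitted knob is at (133,128), and the hob's front edge is along row 180.

```bash
python3 - <<'E'
from h import *
d=load('wrist1.npz');im=d['frame'];hsv=cv2.cvtColor(im,cv2.COLOR_RGB2HSV)
roi=np.zeros(im.shape[:2],np.uint8);roi[90:155,215:285]=1
m=((hsv[...,1]>110)&(hsv[...,2]>70)&(roi>0)).astype(np.uint8)
ys,xs=np.nonzero(m);print('brass n',len(xs),xs.min(),xs.max(),ys.min(),ys.max(),xs.mean(),ys.mean())
pts=np.array([onz(d,x,y,.026)[:2] for x,y in zip(xs,ys)])
print('top@.026',pts.mean(0),cv2.minAreaRect(pts.astype(np.float32)*1000))
m2=((hsv[...,2]>90)&(roi>0)).astype(np.uint8)
c=max(cv2.findContours(m2,0,1)[0],key=cv2.contourArea)[:,0]
P=np.array([onz(d,x,y,.0085)[:2] for x,y in c]).astype(np.float32)
print('disc',cv2.minEnclosingCircle(P*1000),cv2.fitEllipse(P*1000))
# hob front edge
g=im.max(2);E=[]
for u in range(110,310,4):
    col=g[150:200,u].astype(int);k=np.argmax(np.diff(col));E.append(onz(d,u,150+k+.5,.008)[:2])
E=np.array(E);v=np.polyfit(E[:,1],E[:,0],1);print('edge: x=',v,'hob yaw deg',-np.degrees(np.arctan(v[0])))
k=np.s_[95:155,105:170]
mk=np.zeros_like(roi);mk[k]=g[k]>60
c=max(cv2.findContours(mk,0,1)[0],key=cv2.contourArea)[:,0]
print('fit blob',cv2.boundingRect(c),onz(d,140.,123.,.0085))
E
```

```text
brass n 96 245 251 114 128 247.96875 121.21875
top@.026 [ 0.55082187 -0.19813593] ((551.0238647460938, -198.17637634277344), (13.982754707336426, 5.928528308868408), 0.0016164776170626283)
disc ((550.60546875, -197.91127014160156), 27.64215087890625) ((550.666259765625, -197.91383361816406), (54.03555679321289, 54.483917236328125), 152.20159912109375)
edge: x= [-0.00907009  0.48439273] hob yaw deg 0.5196636306680579
fit blob (114, 99, 49, 51) [ 0.55007857 -0.07952064  0.0085    ]
```

Call:
arm_command:
  increments:
    - {"slide":[-0.065,-0.432,0],"spin":8,"gripper":1}
    - {"slide":[-0.065,-0.432,0],"spin":8,"gripper":1}
    - {"slide":[-0.065,-0.432,0],"spin":8,"gripper":1}
    - {"slide":[-0.065,-0.432,0],"spin":8,"gripper":1}
    - {"slide":[-0.065,-0.432,0],"spin":8,"gripper":1}
    - {"slide":[-0.065,-0.432,0],"spin":8,"gripper":1}
    - {"slide":[-0.065,-0.432,0],"spin":8,"gripper":1}
    - {"slide":[-0.065,-0.432,0],"spin":8,"gripper":1}

```text
t: 2.03
tool_pos: [0.4463, 0.1249, 0.2509]
tool_rot: [3.133, -0.225, 0.002]
contact_force: [0.4, -0.7, 0.2]
opening: 0.0855
grip_force: 0.0
```

```bash
python3 - <<'E'
from h import *
from station import status
print(slide(status.get_obs(),(.43,.235,.25),-8))
E
```

```text
(array([-0.0319, -0.1066,  0.0009]), np.float64(-0.22), np.float64(-8.216702179955263))
```

The spindle is at (0.5507, -0.198). That is 65 mm behind the front edge, as it should be, and the hob yaw is about 0.5°. I continue to the knob.

Call:
arm_command:
  increments:
    - {"slide":[-0.032,-0.107,0],"spin":0,"gripper":1}
    - {"slide":[-0.032,-0.107,0],"spin":0,"gripper":1}
    - {"slide":[-0.032,-0.107,0],"spin":0,"gripper":1}
    - {"slide":[-0.032,-0.107,0],"spin":0,"gripper":1}
    - {"slide":[-0.032,-0.107,0],"spin":0,"gripper":1}
    - {"slide":[-0.032,-0.107,0],"spin":0,"gripper":1}

```text
t: 2.53
tool_pos: [0.4304, 0.2338, 0.2505]
tool_rot: [3.133, -0.223, 0.0]
contact_force: [0.0, -0.1, 0.3]
opening: 0.0855
grip_force: 0.0
```

```bash
python3 - <<'E'
from h import *
o,d=shot('wrist2');print(o['t'],o['tool_pos'],o['dq'].round(3))
print(proj(d,np.array([.444,.24,.044])))
cv2.imwrite('pics/wrist2.png',d['frame'][...,::-1])
E
```

```text
2.5333 [0.43043405 0.23382954 0.25045746] [-0.021 -0.006  0.005  0.002  0.001  0.003]
[242.89361625 166.87381676]
```

View pics/wrist2.png

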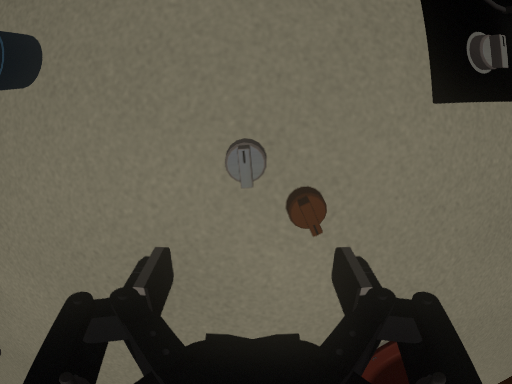

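```bash
python3 - <<'E'
from h import *
d=load('wrist2.npz');im=d['frame']
hsv=cv2.cvtColor(im,cv2.COLOR_RGB2HSV)
y0,x0=130,215
sub=im[y0:198,x0:278].astype(int)
m=((sub[...,0]-sub[...,2])<12).astype(np.uint8)
m=cv2.morphologyEx(m,cv2.MORPH_OPEN,np.ones((3,3),np.uint8))
c=max(cv2.findContours(m,0,1)[0],key=cv2.contourArea);print('blob',cv2.boundingRect(c),cv2.contourArea(c))
g=sub.mean(2)
for r in range(8,64,4): print(r+y0,g[r,12:52:2].astype(int))
E
python3 -c "
import cv2
i=cv2.imread('pics/wrist2.png')[130:200,205:290]
cv2.imwrite('pics/w2c.png',cv2.resize(i,(680,560),interpolation=cv2.INTER_CUBIC))"
```

```text
blob (12, 15, 37, 43) 1085.5
138 [105 107 107 106 105 105 106 103  78  72  84  93 105 105 106 107 106 103
 102 104]
142 [105 104 105  97  52  53  52  51  64  60  57  51  49  49  49  53  98 107
 105 103]
146 [104  85  52  61  74  74  50  51  50  49  50  61  90  74  71  67  48  57
 102 104]
150 [71 67 77 93 96 82 97 96 86 98 96 76 96 96 95 94 72 64 47 95]
154 [73 84 94 94 95 88 97 97 38 87 96 74 94 93 94 93 93 87 68 53]
158 [80 95 95 94 94 91 96 96 53 76 96 85 83 94 94 94 93 93 80 62]
162 [92 95 95 96 95 89 92 97 77 73 96 91 73 93 93 94 93 94 92 67]
166 [87 94 95 96 96 95 89 96 97 97 95 91 74 96 96 96 96 96 92 68]
170 [ 79  95  95  95  95  95  80  96  97  97  95  94  74  95  95  95  94  95
  72 100]
174 [104  79  91  93  93  93  90  97  96  96  96  94  72  93  94  93  92  72
  94 102]
178 [106 108 106  86  86  95  89  93  97  97  95  94  78  87  87  75  99 107
 106 107]
182 [104 106 106 106 106 108  97  91  95  96  95  94  88  92 107 108 106 104
 103 103]
186 [107 108 107 106 106 104 108  92  96  96  96  93  88  94 107 109 109 107
 105 102]
190 [108 106 104 102 101 101 107 108 106 103 105 107 106 108 109 108 105 105
 106 105]
```

View pics/w2c.png

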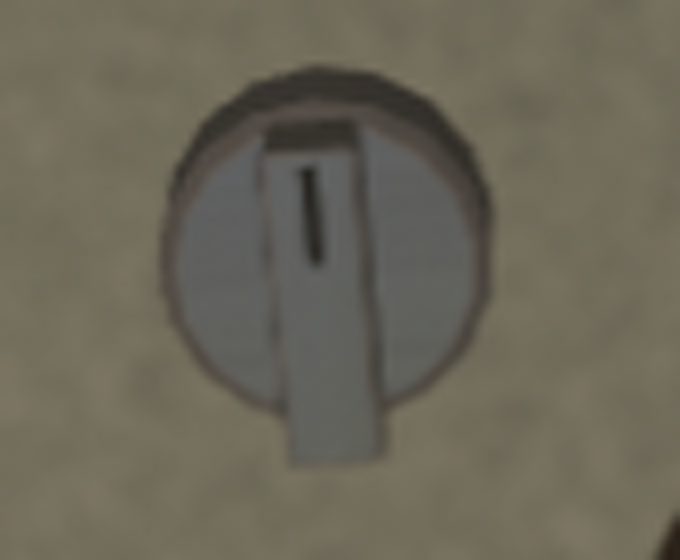

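The crop shows the steel knob's bar top running from crop (311,149) at the far end to (336,464) at the near end. That is image (243.5,148.2) to (246.6,187.6).

```bash
python3 - <<'E'
from h import *
from station import status
d=load('wrist2.npz');o=status.get_obs()
f=lambda u,v:onz(d,204.6+u/8,129.6+v/8,.044)
a,b=f(311.5,149),f(336.5,464.5)
c=(a+b)/2;yaw=np.degrees(np.arctan2(*(a-b)[[1,0]]))
print('bar',c,yaw,'len',np.linalg.norm(a-b),'wid',np.linalg.norm(f(265,150)-f(358,148)),np.linalg.norm(f(290,467)-f(383,462)))
# skirt top circle z=.024: left (172), right(480), bottom ~ 
l,r=onz(d,204.6+170/8,129.6+255/8,.024),onz(d,204.6+482/8,129.6+255/8,.024);print('skirt top',(l+r)/2,np.linalg.norm(l-r))
print(slide(o,(c[0],c[1],.13),yaw),slide(o,(c[0],c[1],.0995),yaw))
E
```

```text
bar [0.44229801 0.2380891  0.044     ] -4.086206514282646 len 0.03947660201375655 wid 0.010997583616253994 0.011445946571302004
skirt top [0.44422941 0.23805008 0.024     ] 0.04005105400975878
(array([ 0.011 , -0.0062,  0.1205]), np.float64(-4.09), np.float64(-8.174832168291347)) (array([ 0.011 , -0.0062,  0.151 ]), np.float64(-4.09), np.float64(-8.174832168291347))
```

Call:
arm_command:
  increments:
    - {"slide":[0.011,-0.0062,0.03],"spin":-4.1,"gripper":0}
    - {"slide":[0.011,-0.0062,0.07],"spin":-4.1,"gripper":0}
    - {"slide":[0.011,-0.0062,0.11],"spin":-4.1,"gripper":0}
    - {"slide":[0.011,-0.0062,0.13],"spin":-4.1,"gripper":0}
    - {"slide":[0.011,-0.0062,0.15],"spin":-4.1,"gripper":0}
    - {"slide":[0.011,-0.0062,0.15],"spin":-4.1,"gripper":0}
    - {"slide":[0.011,-0.0062,0.15],"spin":-4.1,"gripper":0}

```text
t: 3.17
tool_pos: [0.4417, 0.2381, 0.0999]
tool_rot: [3.139, -0.112, -0.003]
contact_force: [1.0, -0.7, 0.2]
opening: 0.0426
grip_force: 0.0
```

Call:
arm_command:
  increments:
    - {"slide":[0,0,0],"spin":0,"gripper":-0.5}
    - {"slide":[0,0,0],"spin":0,"gripper":-1}
    - {"slide":[0,0,0],"spin":0,"gripper":-1}
    - {"slide":[0,0,0],"spin":0,"gripper":-1}
    - {"slide":[0,0,0],"spin":0,"gripper":-1}
    - {"slide":[0,0,0],"spin":0,"gripper":-1}
    - {"slide":[0,0,0],"spin":0,"gripper":-1}
  newtons: 60

```text
t: 3.75
tool_pos: [0.4431, 0.2399, 0.1026]
tool_rot: [-3.139, 0.107, -0.005]
contact_force: [-0.8, -2.0, 6.5]
opening: 0.011
grip_force: 60.3
```

The fingertips rest on the skirt top: 6.5 N up, opening 11 mm. The knob is gripped, so I lift and check.

Call:
arm_command:
  increments:
    - {"slide":[0,0,-0.02],"spin":0,"gripper":-1}
    - {"slide":[0,0,-0.05],"spin":0,"gripper":-1}
    - {"slide":[0,0,-0.09],"spin":0,"gripper":-1}
    - {"slide":[0,0,-0.12],"spin":0,"gripper":-1}
    - {"slide":[0,0,-0.12],"spin":0,"gripper":-1}
    - {"slide":[0,0,-0.12],"spin":0,"gripper":-1}

```text
t: 4.25
tool_pos: [0.4429, 0.2402, 0.2234]
tool_rot: [-3.137, 0.107, -0.008]
contact_force: [-0.1, 0.7, -1.1]
opening: 0.0106
grip_force: 59.3
```

```bash
python3 - <<'E'
from h import *
o,d=shot('wrist3');print(o['t'],o['tool_pos'],o['opening'],o['grip_force'],o['contact_force'],o['dq'].round(3))
print(slide(o,(.551,-.198,.22),.3))
im=d['frame'][160:384,130:380,::-1];cv2.imwrite('pics/w3c.png',cv2.resize(im,(650,582),interpolation=cv2.INTER_CUBIC))
E
```

```text
4.25 [0.44287486 0.24023328 0.22339295] 0.010582432401274239 59.30853009223938 [-0.13587883  0.65239364 -1.05394007] [-0.002  0.04   0.064  0.     0.001  0.001]
(array([0.1378, 0.4298, 0.0031]), np.float64(-4.22), np.float64(-3.920088599511621))
```

View pics/w3c.png

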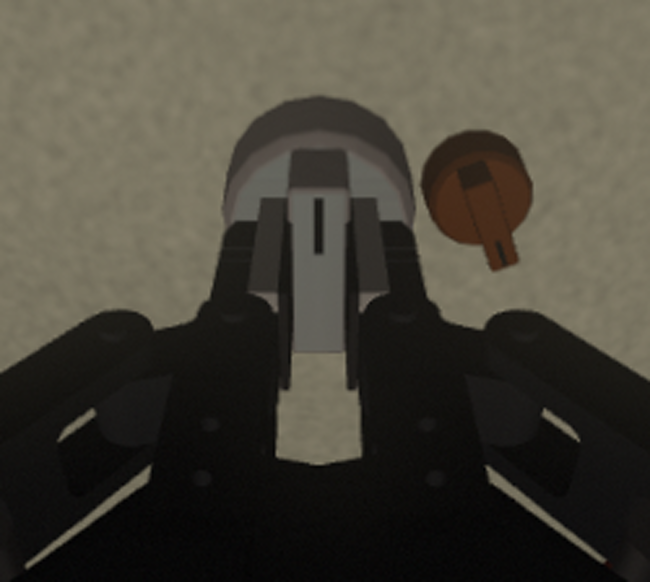

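The knob is held squarely, with the bar along tool x. Next I measure its offset in the tool frame, which also shows the wrist camera's bias.

```bash
python3 - <<'E'
from h import *
d=load('wrist3.npz');M=R.from_rotvec(d['rot']).as_matrix()
print(M.round(4))
# local ray in tool frame onto depth .0586
t=dict(d);t['pos']=np.zeros(3);t['rot']=np.zeros(3)
f=lambda u,v:onz(t,129.8+u/2.6,159.8+v/2.6,.0586)
a,b=f(320,189),f(319.5,351);print('bar tool',a,b,(a+b)/2,np.linalg.norm(a-b),'w',np.linalg.norm(f(290,190)-f(350,188)))
w=load('wrist1.npz');M1=R.from_rotvec(w['rot']).as_matrix()
for u,v,z in [(247.97,121.2,.026)]:
    p=onz(w,u,v,z);print('spindle world',p,'tool',M1.T@(p-w['pos']))
E
```

```text
[[ 0.9976 -0.0684  0.0054]
 [-0.0684 -0.9977  0.0021]
 [ 0.0052 -0.0024 -1.    ]]
bar tool [0.018658   0.00118565 0.0586    ] [-0.02036816  0.00115949  0.0586    ] [-0.00085508  0.00117257  0.0586    ] 0.03902616775713019 w 0.011223020184140897
spindle world [ 0.55084519 -0.19813743  0.026     ] tool [ 0.05463264 -0.00339242  0.22361546]
```

Call:
arm_command:
  increments:
    - {"slide":[0.03,0.1,0],"spin":-1,"gripper":-1}
    - {"slide":[0.138,0.43,0.003],"spin":-4.2,"gripper":-1}
    - {"slide":[0.138,0.43,0.003],"spin":-4.2,"gripper":-1}
    - {"slide":[0.138,0.43,0.003],"spin":-4.2,"gripper":-1}
    - {"slide":[0.138,0.43,0.003],"spin":-4.2,"gripper":-1}
    - {"slide":[0.138,0.43,0.003],"spin":-4.2,"gripper":-1}
    - {"slide":[0.138,0.43,0.003],"spin":-4.2,"gripper":-1}
    - {"slide":[0.138,0.43,0.003],"spin":-4.2,"gripper":-1}

```text
t: 4.97
tool_pos: [0.5202, -0.0857, 0.2156]
tool_rot: [-3.14, -0.007, 0.006]
contact_force: [1.7, -0.0, -0.3]
opening: 0.0105
grip_force: 59.4
```

```bash
python3 - <<'E'
from h import *
from station import status
print(slide(status.get_obs(),(.551,-.198,.22),.3))
E
```

```text
(array([ 0.0303,  0.1125, -0.0046]), np.float64(-0.05), np.float64(0.25383910907777835))
```

```bash
python3 - <<'E'
from h import *
from station import status
print(slide(status.get_obs(),(.501,-.197,.15),.3))
E
```

```text
(array([-0.0194,  0.1114,  0.0656]), np.float64(-0.05), np.float64(0.25383910907777835))
```

Call:
arm_command:
  increments:
    - {"slide":[-0.019,0.111,0.02],"spin":0,"gripper":-1}
    - {"slide":[-0.019,0.111,0.02],"spin":0,"gripper":-1}
    - {"slide":[-0.019,0.111,0.03],"spin":0,"gripper":-1}
    - {"slide":[-0.019,0.111,0.065],"spin":0,"gripper":-1}
    - {"slide":[-0.019,0.111,0.065],"spin":0,"gripper":-1}
    - {"slide":[-0.019,0.111,0.065],"spin":0,"gripper":-1}
    - {"slide":[-0.019,0.111,0.065],"spin":0,"gripper":-1}

```text
t: 5.55
tool_pos: [0.5026, -0.1943, 0.1526]
tool_rot: [-3.14, -0.008, 0.003]
contact_force: [0.1, 0.4, 0.5]
opening: 0.0101
grip_force: 59.4
```

```bash
python3 - <<'E'
from h import *
o,d=shot('wrist4');print(o['t'],o['tool_pos'],o['contact_force'],o['dq'].round(3),slide(o,o['tool_pos'],0.3))
cv2.imwrite('pics/w4c.png',cv2.resize(d['frame'][80:320,130:380,::-1],(600,576),interpolation=cv2.INTER_CUBIC))
E
```

```text
5.55 [ 0.50256327 -0.1943162   0.1526342 ] [0.14261219 0.41834039 0.50903341] [ 0.012 -0.028 -0.035 -0.003 -0.004 -0.   ] (array([0., 0., 0.]), np.float64(0.01), np.float64(0.30888588544547224))
```

View pics/w4c.png

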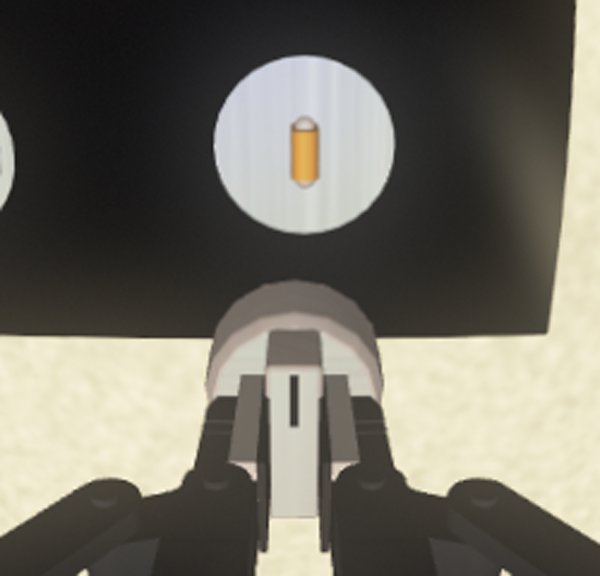

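The spindle, with its two balls, is at crop (305,152), and the held knob's bar is centred at crop column 294. I measure both in the same view.

```bash
python3 - <<'E'
from h import *
d=load('wrist4.npz');im=d['frame'];hsv=cv2.cvtColor(im,cv2.COLOR_RGB2HSV)
t=dict(d);t['pos']=np.zeros(3);t['rot']=np.zeros(3)
M=R.from_rotvec(d['rot']).as_matrix();print(M.round(4)[:,2])
roi=np.zeros(im.shape[:2],bool);roi[115:170,235:280]=1
ys,xs=np.nonzero((hsv[...,1]>70)&(hsv[...,0]>8)&(hsv[...,0]<28)&roi)
print(len(xs),xs.min(),xs.max(),ys.min(),ys.max())
dep=d['pos'][2]-.026
P=np.array([onz(t,x,y,dep)[:2] for x,y in zip(xs,ys)]).astype(np.float32)
print('spindle tool mean',P.mean(0),cv2.minAreaRect(P*1000), (P.min(0)+P.max(0))/2,np.ptp(P,axis=0))
g=hsv[...,2]; m2=((g>140)&(hsv[...,1]<60)).astype(np.uint8);m2[200:]=0;m2[:95]=0;m2[:,:215]=0;m2[:,300:]=0
c=max(cv2.findContours(m2,0,1)[0],key=cv2.contourArea)[:,0]
D=np.array([onz(t,x,y,d['pos'][2]-.0085)[:2] for x,y in c]).astype(np.float32)*1000
print('disc',cv2.fitEllipse(D))
f=lambda u,v,z=.0586:onz(t,129.8+u/2.4,79.8+v/2.4,z)
a,b=f(294,365),f(294.5,517);print('bar',(a+b)/2,np.linalg.norm(a-b),'w',f(268,365)[1],f(321,365)[1])
print('skirt rim bottom top-point z=.1026',f(294,281,.1026),'skirt sides top', f(209,385,.0786),f(381,385,.0786))
# bar column profile at rows
for r in (236,245,255): print(im[r,236:272].mean(1).astype(int))
E
```

```text
[-0.0017  0.0012 -1.    ]
258 251 262 133 155
spindle tool mean [0.04923062 0.00373065] ((49.32046127319336, 3.712224006652832), (7.42242956161499, 15.050924301147461), 89.83877563476562) [0.04932292 0.00372852] [0.01506265 0.00742436]
disc ((48.775028228759766, 3.8190572261810303), (54.207096099853516, 54.447181701660156), 80.30208587646484)
bar [-0.00089377  0.00100745  0.0586    ] 0.039660137056495716 w -0.0043312940080681905 0.006390227953942447
skirt rim bottom top-point z=.1026 [0.02059739 0.00091924 0.1026    ] skirt sides top [ 0.00308324 -0.01929089  0.0786    ] [0.00312238 0.02165433 0.0786    ]
[120 120 122 114 128 187 197 206 207 207 206 204 205 205 179 120 120 120
 162 205 204 205 204 203 203 201 190 172 132 105 120 119 118 118 117 117]
[105 104  98  65  73 133 191 204 206 206 206 205 205 205 170  63  63  62
 145 205 204 204 203 202 202 200 185 138  76  62  90 104 104 104 105 104]
[105 100  66  59  59  73 139 202 206 206 205 204 205 204 171  62  63  63
 147 205 204 204 203 202 202 196 148  74  58  57  67  94 104 104 104 104]
```

Call:
arm_command:
  increments:
    - {"slide":[0.025,0.0027,0],"spin":0,"gripper":-1}
    - {"slide":[0.05,0.0027,0],"spin":0,"gripper":-1}
    - {"slide":[0.05,0.0027,0.016],"spin":0,"gripper":-1}
    - {"slide":[0.05,0.0027,0.016],"spin":0,"gripper":-1}
    - {"slide":[0.05,0.0027,0.016],"spin":0,"gripper":-1}
    - {"slide":[0.05,0.0027,0.016],"spin":0,"gripper":-1}
  newtons: 80

```text
t: 6.1
tool_pos: [0.553, -0.1971, 0.1383]
tool_rot: [3.141, 0.009, 0.001]
contact_force: [0.0, 0.9, -0.6]
opening: 0.0094
grip_force: 83.5
```

```bash
python3 - <<'E'
from h import *
from station import status
o=status.get_obs();print(o['tool_pos'],o['contact_force'],o['dq'].round(3),slide(o,(.5526,-.1973,.1366),.4))
E
```

```text
[ 0.55300671 -0.19705588  0.13831757] [ 0.02082543  0.86647057 -0.58841273] [-0.007 -0.007  0.001 -0.001 -0.008 -0.001] (array([-0.0004,  0.0002,  0.0017]), np.float64(-0.08), np.float64(0.3163915515261167))
```

Call:
arm_command:
  increments:
    - {"slide":[0,0,0.005],"spin":0,"gripper":-1}
    - {"slide":[0,0.0002,0.009],"spin":0,"gripper":-1}
    - {"slide":[0,0.0002,0.012],"spin":0,"gripper":-1}
    - {"slide":[0,0.0002,0.014],"spin":0,"gripper":-1}
    - {"slide":[0,0.0002,0.014],"spin":0,"gripper":-1}
    - {"slide":[0,0.0002,0.014],"spin":0,"gripper":-1}

```text
t: 6.6
tool_pos: [0.5527, -0.1977, 0.1231]
tool_rot: [-3.141, -0.007, 0.001]
contact_force: [0.2, -0.5, -0.6]
opening: 0.0096
grip_force: 83.5
```

It is on the spindle by about 5 mm with no side force. Now I press slowly.

Call:
arm_command:
  increments:
    - {"slide":[0,0,0.001],"spin":0,"gripper":-1}
    - {"slide":[0,0,0.002],"spin":0,"gripper":-1}
    - {"slide":[0,0,0.003],"spin":0,"gripper":-1}
    - {"slide":[0,0,0.004],"spin":0,"gripper":-1}
    - {"slide":[0,0,0.005],"spin":0,"gripper":-1}
    - {"slide":[0,0,0.005],"spin":0,"gripper":-1}

```text
t: 7.1
tool_pos: [0.553, -0.1978, 0.1186]
tool_rot: [-3.142, -0.007, 0.0]
contact_force: [-1.8, 1.5, 2.5]
opening: 0.0097
grip_force: 84.0
```

Call:
arm_command:
  increments:
    - {"slide":[0,0,0.001],"spin":0,"gripper":-1}
    - {"slide":[0,0,0.002],"spin":0,"gripper":-1}
    - {"slide":[0,0,0.002],"spin":0,"gripper":-1}
    - {"slide":[0,0,0.002],"spin":0,"gripper":-1}

```text
t: 7.43
tool_pos: [0.5531, -0.1978, 0.117]
tool_rot: [3.142, 0.007, 0.0]
contact_force: [-1.7, 0.5, 6.2]
opening: 0.0097
grip_force: 84.4
```

Call:
arm_command:
  increments:
    - {"slide":[0,0,0.001],"spin":0,"gripper":-1}
    - {"slide":[0,0,0.002],"spin":0,"gripper":-1}
    - {"slide":[0,0,0.002],"spin":0,"gripper":-1}
    - {"slide":[0,0,0.002],"spin":0,"gripper":-1}

```text
t: 7.77
tool_pos: [0.5532, -0.1978, 0.1151]
tool_rot: [3.141, 0.007, 0.001]
contact_force: [-3.0, 1.7, 5.7]
opening: 0.01
grip_force: 84.4
```

Call:
arm_command:
  increments:
    - {"slide":[0,0,0.001],"spin":0,"gripper":-1}
    - {"slide":[0,0,0.001],"spin":0,"gripper":-1}
    - {"slide":[0,0,0.001],"spin":0,"gripper":-1}

```text
t: 8.02
tool_pos: [0.5526, -0.1977, 0.1127]
tool_rot: [3.141, 0.007, -0.001]
contact_force: [-1.4, -0.5, -2.9]
opening: 0.0101
grip_force: 83.3
```

It clicked: the force fell from about +6 N to -3 N. I press on to the glass.

Call:
arm_command:
  increments:
    - {"slide":[0,0,0.001],"spin":0,"gripper":-1}
    - {"slide":[0,0,0.002],"spin":0,"gripper":-1}
    - {"slide":[0,0,0.002],"spin":0,"gripper":-1}
    - {"slide":[0,0,0.002],"spin":0,"gripper":-1}

```text
t: 8.35
tool_pos: [0.5529, -0.1978, 0.1111]
tool_rot: [-3.142, -0.007, -0.0]
contact_force: [-0.4, 0.4, -1.3]
opening: 0.0096
grip_force: 83.4
```

Call:
arm_command:
  increments:
    - {"slide":[0,0,0.001],"spin":0,"gripper":-1}
    - {"slide":[0,0,0.002],"spin":0,"gripper":-1}
    - {"slide":[0,0,0.002],"spin":0,"gripper":-1}
    - {"slide":[0,0,0.002],"spin":0,"gripper":-1}

```text
t: 8.68
tool_pos: [0.5532, -0.1978, 0.1107]
tool_rot: [-3.142, -0.007, 0.0]
contact_force: [-3.8, 1.6, 6.7]
opening: 0.0095
grip_force: 84.6
```

It is stopped at z = 0.1107, against 0.1106 predicted for home. A little more push is needed.

Call:
arm_command:
  increments:
    - {"slide":[0,0,0.001],"spin":0,"gripper":-1}
    - {"slide":[0,0,0.001],"spin":0,"gripper":-1}
    - {"slide":[0,0,0.001],"spin":0,"gripper":-1}

```text
t: 8.93
tool_pos: [0.5533, -0.1979, 0.1107]
tool_rot: [-3.141, -0.008, 0.001]
contact_force: [-7.2, 3.1, 12.2]
opening: 0.0098
grip_force: 85.3
```

Call:
arm_command:
  increments:
    - {"slide":[0,0,0],"spin":0,"gripper":-1}
    - {"slide":[0,0,0],"spin":0,"gripper":-1}
    - {"slide":[0,0,0],"spin":0,"gripper":-1}

```text
t: 9.18
tool_pos: [0.5532, -0.1979, 0.1107]
tool_rot: [-3.141, -0.008, 0.001]
contact_force: [-6.5, 4.3, 13.1]
opening: 0.0093
grip_force: 85.3
```

That is 13 N down with some side load. I ease both.

Call:
arm_command:
  increments:
    - {"slide":[-0.0008,-0.0005,-0.0004],"spin":0,"gripper":-1}
    - {"slide":[-0.0008,-0.0005,-0.0004],"spin":0,"gripper":-1}
    - {"slide":[-0.0008,-0.0005,-0.0004],"spin":0,"gripper":-1}
    - {"slide":[-0.0008,-0.0005,-0.0004],"spin":0,"gripper":-1}

```text
t: 9.52
tool_pos: [0.5529, -0.1977, 0.1107]
tool_rot: [3.141, 0.007, 0.003]
contact_force: [-3.1, 0.9, 7.9]
opening: 0.0096
grip_force: 84.6
```

Call:
arm_command:
  increments:
    - {"slide":[0,0,0],"spin":0,"gripper":-1}
    - {"slide":[0,0,0],"spin":0,"gripper":-1}
    - {"slide":[0,0,0],"spin":0,"gripper":-1}
    - {"slide":[0,0,0],"spin":0,"gripper":-1}

```text
t: 9.85
tool_pos: [0.5529, -0.1977, 0.1107]
tool_rot: [3.141, 0.007, 0.002]
contact_force: [-2.4, 1.1, 7.4]
opening: 0.0098
grip_force: 84.6
```

Call:
arm_command:
  increments:
    - {"slide":[-0.0003,0,0.0005],"spin":0,"gripper":-1}
    - {"slide":[-0.0003,0,0.0005],"spin":0,"gripper":-1}
    - {"slide":[-0.0003,0,0.0005],"spin":0,"gripper":-1}
    - {"slide":[-0.0003,0,0.0005],"spin":0,"gripper":-1}
    - {"slide":[-0.0003,0,0.0005],"spin":0,"gripper":-1}
    - {"slide":[-0.0003,0,0.0005],"spin":0,"gripper":-1}

```text
t: 10.35
tool_pos: [0.5529, -0.1977, 0.1106]
tool_rot: [3.141, 0.007, 0.003]
contact_force: [-3.1, 1.1, 8.3]
opening: 0.0098
grip_force: 84.9
```

Call:
arm_command:
  increments:
    - {"slide":[0,0,0],"spin":0,"gripper":-1}
    - {"slide":[0,0,0],"spin":0,"gripper":-1}
    - {"slide":[0,0,0],"spin":0,"gripper":-1}
    - {"slide":[0,0,0],"spin":0,"gripper":-1}

```text
t: 10.68
tool_pos: [0.5529, -0.1978, 0.1107]
tool_rot: [3.141, 0.007, 0.003]
contact_force: [-4.2, 1.6, 8.9]
opening: 0.0099
grip_force: 84.9
```

```bash
python3 - <<'E'
from h import *
from station import imaging,status
a=imaging.get_image('scene')['frame'][190:245,70:180,::-1];b=imaging.get_image('side')['frame'][240:350,230:340,::-1]
c=imaging.get_image('scene')['frame']
cv2.imwrite('pics/end.png',np.vstack([cv2.resize(a,(560,280),interpolation=2),cv2.resize(b,(560,310),interpolation=2)]))
s=load('scene0.npz')['frame'];d=np.abs(c.astype(int)-s).sum(2)[:,200:]
print('change around jar/mug',d[150:240,120:260].max());o=status.get_obs();print(o['contact_force'],o['tool_pos'],o['t'])
E
```

```text
change around jar/mug 28
[-2.91831583  1.37051915  9.21767976] [ 0.55289399 -0.19773353  0.11065068] 10.8333
```

View pics/end.png

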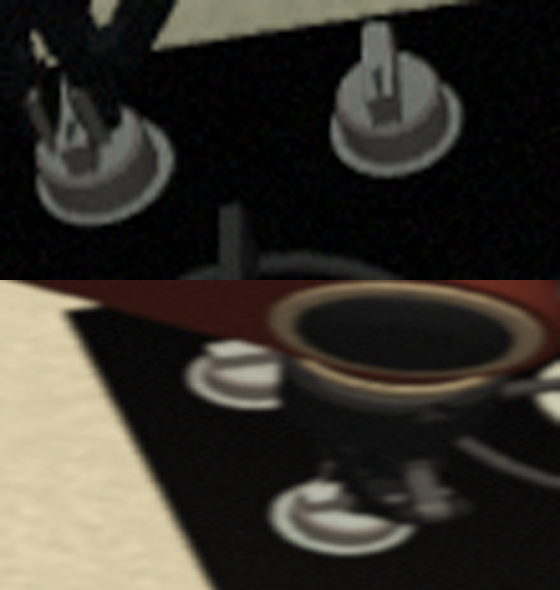

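Both views show the knob seated flat on the disc like its neighbour, and the jar and mug have not moved. One last trim brings the push to about 10 N.

Call:
arm_command:
  increments:
    - {"slide":[0,0,0.0003],"spin":0,"gripper":-1}
    - {"slide":[0,0,0.0003],"spin":0,"gripper":-1}
    - {"slide":[0,0,0.0003],"spin":0,"gripper":-1}
    - {"slide":[0,0,0.0003],"spin":0,"gripper":-1}
    - {"slide":[0,0,0.0003],"spin":0,"gripper":-1}
    - {"slide":[0,0,0.0003],"spin":0,"gripper":-1}

```text
t: 11.33
tool_pos: [0.5529, -0.1978, 0.1107]
tool_rot: [3.141, 0.007, 0.003]
contact_force: [-4.0, 1.3, 10.6]
opening: 0.0096
grip_force: 85.1
```

Call:
arm_command:
  increments:
    - {"slide":[0,0,0],"spin":0,"gripper":-1}
    - {"slide":[0,0,0],"spin":0,"gripper":-1}
    - {"slide":[0,0,0],"spin":0,"gripper":-1}
    - {"slide":[0,0,0],"spin":0,"gripper":-1}

```text
t: 11.67
tool_pos: [0.5529, -0.1978, 0.1106]
tool_rot: [3.141, 0.007, 0.003]
contact_force: [-4.0, 1.7, 10.6]
opening: 0.0095
grip_force: 85.1
```

```bash
python3 -c "
from station import order
print(order.finish_job())"
```

```text
the job is handed in; nothing more can be done
None
```

The steel knob is on the bare spindle: it clicked, its skirt is fully down on the glass, and I handed the job in at about 12 s with the gripper still holding it down at about 10.6 N and the jar and mug unmoved.

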